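Offer up the loose hinge leaf to the test box

TASK

Pull the small blue-fronted drawer fully open by its bar handle, take out the aluminium hinge leaf, and offer it up to the hinge on the front top edge of the grey test box: its knuckle between the two fixed steel knuckles, the plate pointing away from the box, the holes lined up in one straight line so that the brass pin waiting in the outer knuckle could be pushed through. Finish while still holding the leaf there, steady in the gripper and without pressing it against the box; do not let go and leave the pin alone. Be gentle with the box and leave the other things on the desk where they are.

Things in the scene. Friction and masses are not known exactly. Their poses are not given: they have to be found in the camera images.
- unit: low grey one-drawer unit, fixed to the desk, 170 deep (its x) x 180 wide (its y) x 62 high. Origin: centre of its underside; its drawer front faces its -x. Its top plate covers x from -70 to +85 mm.
- unit_drawer0 (a joint): slide of the blue-fronted drawer: 0 shut, grows as it is pulled out along the unit's -x, stop at 0.1096 m; slight friction (about 1 N), stays where it is left. The drawer's inner floor is 22 mm above the desk, it is about 138 mm wide inside, its side walls reach 40 mm and its front 50 mm above the desk.
- unit_drawer0_handle (a point): middle of the drawer's steel bar handle, moves with the drawer: bar 11 mm thick, 85 mm long along the unit's y, 35 mm above the desk, its centre line 35 mm in front of the drawer front, carried by two posts 36 mm either side of its middle. Axes as the unit's.
- leaf: loose aluminium hinge leaf, 90 g: channel-shaped plate 48 (its x) x 50 (its y) mm, 6 mm floor, with two 5 mm side flanges 20 mm high along the edges y = +-25 mm, and one knuckle (tube 18 mm outside, 10 mm hole, 25 mm long along y) at its +x edge. Origin: centre of the plate's underside. It lies flat in the drawer, flanges up, its knuckle towards the back of the drawer; grip it across the two flanges (50 mm wide).
- leaf_bore (a point): centre of the hole of the leaf's knuckle, at leaf x = +38, y = 0, z = +9 mm; the hole runs along y. Axes as the leaf's.
- testbox: grey shielded test box fixed to the desk, 120 mm wide (its y), on rubber feet. Origin: on the desk, below the hinge axis. The box body lies behind the hinge axis, from x = +16 to +76 mm, top at 87 mm; a steel fixed leaf on its top (to 93 mm) carries two knuckles; behind the gap between them the nearest metal begins 14 mm behind the axis. In front of the axis (-x) everything is free down to the desk, but for the two knuckles.
- testbox_bore (a point): the point on the hinge axis midway between the two fixed knuckles, at x = 0, y = 0, z = 85 mm of the test box; the axis runs along y. Axes as the box's. Each fixed knuckle is a tube 18 mm outside, 10 mm hole, 20 mm long, from 15 to 35 mm either side of this point, so the gap between them is 30 mm and is open above, in front and below. A 6 mm brass pin, fixed in place, is parked in the +y knuckle and sticks out on its outer side to y = +87 mm.
- solder_spool: blue solder spool, 56 mm across, 40 high, standing on the desk; bystander. Origin under its centre.
- heatsink: black finned heat sink, 40x45x24 mm; bystander. Origin under its centre.
- usb_stick: red USB stick, 18x64x10 mm; bystander. Origin under its centre.
- bnc_adapter: small metal coax adapter, 14x44x14 mm; bystander. Origin under its centre.

How it is judged:
By the outcome, as a careful person would: the job done as asked, in the order asked, and still so for the second after the job is handed in, while the arm keeps its last pose, push and grip.
It also fails if it takes over 58 s, if anything falls off the work surface, if the arm or the gripper's body presses on something with over 40 N, if the wrist force passes 120 N, or if a joint passes its speed limit or range.

ROBOT

A 7-joint arm with a two-finger parallel gripper is mounted at the origin on a cart in front of the work surface, level with it; the furniture and walls round the work are solid. World frame = base frame: x ahead of the robot, y to its left, z up, the work surface at z = 0. Lengths are in m, angles in degrees, forces in N, time in s.
With the tool pointing down it reaches from about 0.425 to 0.8 m from the base axis. Payload 8.3 kg.
Tool frame: the origin (TCP) lies between the finger pads; the fingertips stand robot.finger_overhang ahead of it and the grasp point (between the pads) lies 2 mm behind it (robot.finger_overhang is the distance from the TCP to the fingertips, in m); z points along the fingers, y is the line along which they close (so a half turn about z gives the same grasp; the last joint's range is limited). The gripper opens to 85 mm and grips with 20 to 120 N. Pads are 22 mm wide; open, the fingers measure 114 mm over their backs; the gripper's body (76 mm by 85 mm) begins 54 mm behind the grasp point. The pads swing forward as they close: fully open they stand 13 mm farther back than shut.
Start: joints at [-71.786, 21.967, 0.94, 78.501, -0.361, 79.538, -2.664], TCP at [0.232, 0.58, 0.248] pointing down, gripper open.
Joint ranges: [-169.22, 169.22], [-14.56, 117.87], [-87.37, 89.26], [10.42, 133.3], [-82.24, 262.24], [0.94, 117.77], [-172.7, 172.7]. Speed limits (degrees/s): [136.94, 136.94, 172.46, 172.46, 180, 180, 180].

INTERFACE

Orientations are given as [roll, pitch, yaw] about the fixed x, y, z axes, in that order (R = Rz(yaw) Ry(pitch) Rx(roll)).
In Python, from cell import robot gives the robot as it stands. Calls block until the motion is done:
- robot.move_to(position, orientation): joint-space move of the TCP to a pose.
- robot.servo_line(position, rotation=None, rate=0.15, stop_force=None): straight line of the TCP; rotation=None keeps the orientation; rate is the mean speed in m/s. With stop_force (N) it stops when the force on the tool has changed by that much, and returns True; else False.
- robot.set_joints(angles): joint-space move.
- robot.gripper_to(opening, squeeze=None): finger opening in m; squeeze is the grip in N (None keeps the last); returns when the fingers have stopped.
- robot.pause(seconds).
- robot.ik(position, orientation): joint angles nearest the present ones, or None.
- robot.grab_frame(name): name is "scene" or "top" or "wrist"; returns a dict with "color" (480x640x3 uint8, red, green, blue), "fovy" (degrees; the focal length in pixels is half the picture's height over the tangent of half this angle, whatever the lens; pixels are square), "cx", "cy" (the principal point, pixels), "R" (3x3) and "t" (3): a world point X has camera coordinates R X + t. Camera axes: x right, y down, z forward; pixel columns grow to the right and rows downward; lengths in m; the calibration is good to about 2 mm. A picture is of the moment at which its call begins. There is no depth.
A pose or a line that the arm cannot do raises robot.MotionError and nothing moves.
- robot.sign_off(): hands the job in; it is judged then, once.
Readings, each from a call of its own:
- robot.get_t(): time.
- robot.get_joint_positions(): joint angles.
- robot.get_qd(): joint speeds.
- robot.get_joint_torque(): joint torques, N m.
- robot.get_ee_pos(): TCP position.
- robot.get_orientation(): TCP orientation.
- robot.get_wrist_force(): force on the tool from outside, world axes, zero at the start.
- robot.get_torque(): the same for the moment, N m.
- robot.get_gripper_width(): finger opening in m.
- robot.get_finger_force(): force on a finger pad.
Only numpy, scipy, OpenCV 4.12 (cv2) and the standard library are available. Lean on these libraries where they do the work, as an engineer would, in place of code of your own. Each camera call takes 0.05 s, during which the arm holds its last target. There are 200 camera calls.

## Working session

There is one attempt and no reset: what is moved stays moved. The work goes in short steps, each a Python script; the robot and the scene stay as the last script left them, time stands still between calls to the robot, and variables do not carry over. Pictures are saved under pics/ and viewed, at most 10 in all, crops included, and the job is handed in when it is done.

```bash
ls; mkdir -p pics; cat > h.py <<'E'
import numpy as np, cv2, json
from cell import robot
def grab(name, save=None):
    f=robot.grab_frame(name)
    if save:
        cv2.imwrite(f'pics/{save}.png',cv2.cvtColor(f['color'],cv2.COLOR_RGB2BGR))
        np.savez(f'pics/{save}.npz',**{k:np.array(v) for k,v in f.items()})
    return f
def load(s): return dict(np.load(f'pics/{s}.npz'))
def foc(f): return 240/np.tan(np.radians(float(f['fovy']))/2)
def proj(f,X):
    c=np.asarray(X)@f['R'].T+f['t']; return c[...,:2]/c[...,2:]*foc(f)+[float(f['cx']),float(f['cy'])]
def ray(f,u,v):
    d=f['R'].T@np.array([(u-f['cx'])/foc(f),(v-f['cy'])/foc(f),1.]); return -f['R'].T@f['t'],d
def onz(f,u,v,z):
    o,d=ray(f,u,v); return o+d*(z-o[2])/d[2]
E
python3 - <<'E'
from h import *
for n in ('scene','top'):
    f=grab(n,n+'0'); print(n,f['fovy'],-f['R'].T@f['t'],f['R'].tolist())
print(robot.finger_overhang,robot.get_orientation())
a=cv2.imread('pics/scene0.png');b=cv2.imread('pics/top0.png')
E
```

```text
pics
scene 42.41240735193842 [-0.77257208  0.71567458  1.11000546] [[-0.48360646964351045, -0.8752269699647695, 0.010125885898476414], [-0.5069540274333296, 0.2706491320857956, -0.8183805113578477], [0.7135281330039253, -0.4009074685603825, -0.5745875086220016]]
top 44.20997687308216 [ 0.10506671 -0.06353158  1.96327425] [[0.19814300503339952, -0.9801728335499178, 0.0007522812369069108], [-0.9579948375094175, -0.19382192820779312, -0.21137396114734072], [0.20732882303635097, 0.04116159030623513, -0.977404973704259]]
0.017 [-1.79898831e+02  1.48865068e-03  1.58186022e+02]
```

View pics/scene0.png

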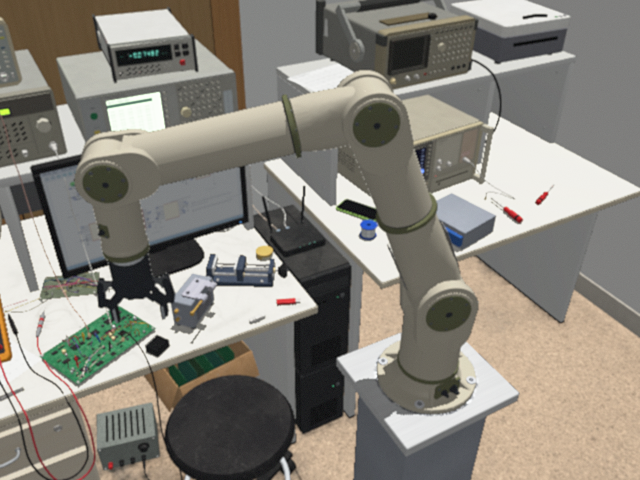

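View pics/top0.png

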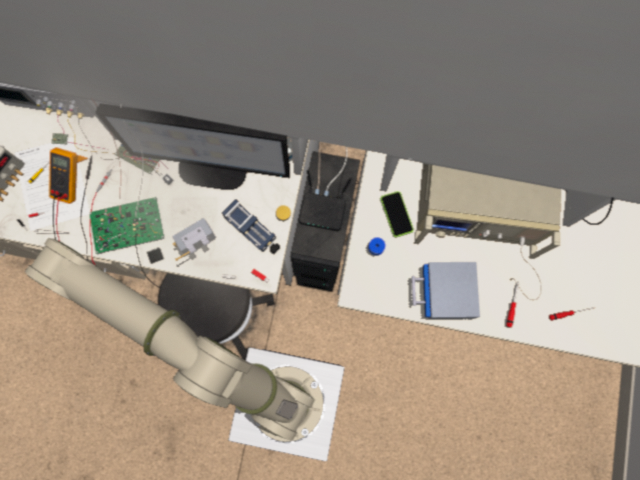

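Top view: the drawer unit is at about (450,290), with its handle on the left at about 413. The grey test box is at about (195,240), with the spool at (376,246), heatsink (155,256), USB stick (259,275) and adapter (229,277). I'll enlarge both.

```bash
python3 - <<'E'
import cv2,numpy as np
b=cv2.imread('pics/top0.png')
c=[cv2.resize(b[y:y+75,x:x+100],None,fx=8,fy=8,interpolation=cv2.INTER_CUBIC)[:600,:800] for x,y in((400,250),(150,205))]
cv2.imwrite('pics/c1.png',c[0]);cv2.imwrite('pics/c2.png',c[1])
E
```

```text
(no output)
```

View pics/c1.png

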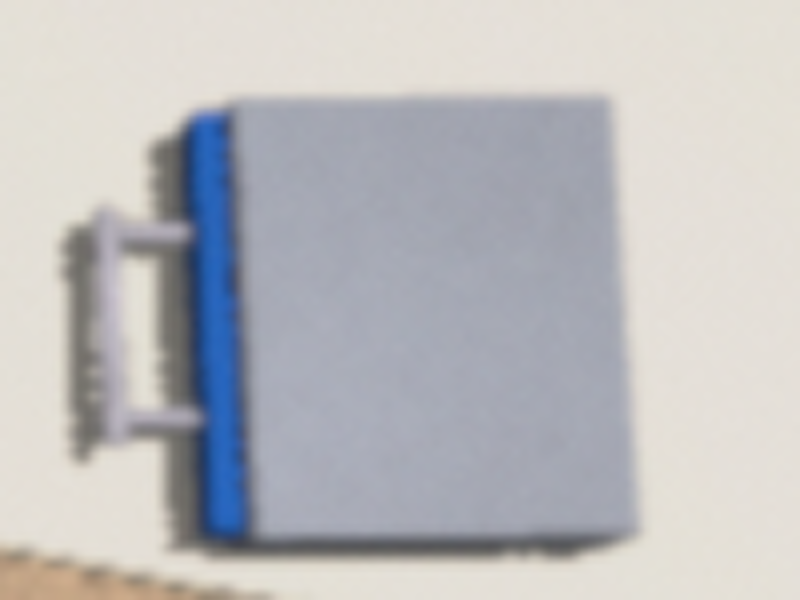

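View pics/c2.png

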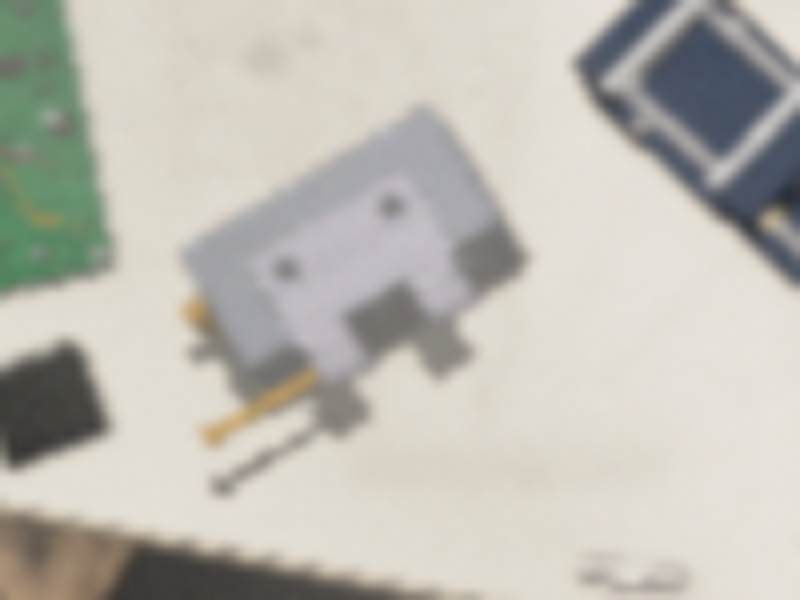

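Unit crop: top-plate corners at (232,100), (610,97), (638,535), (250,538), with the handle bar running from (105,215) to (117,435). Box crop: back corners at (180,252) and (425,105), with the pin tip at (212,435) to the left, so box +y points left.

```bash
cat >> h.py <<'E'
from scipy.optimize import least_squares
def pose2d(obs,x0):
    """obs: list of (frame,u,v,[x,y,z] in object) -> x,y,yaw(deg)"""
    def r(p):
        c,s=np.cos(p[2]),np.sin(p[2]); o=[]
        for f,u,v,q in obs:
            X=[p[0]+c*q[0]-s*q[1],p[1]+s*q[0]+c*q[1],q[2]]; o+=list(proj(f,X)-[u,v])
        return np.array(o)
    s=least_squares(r,[x0[0],x0[1],np.radians(x0[2])]); return s.x[0],s.x[1],np.degrees(s.x[2]),s.fun.reshape(-1,2).round(2)
def w(p,q):
    a=np.radians(p[2]);c,s=np.cos(a),np.sin(a); return np.array([p[0]+c*q[0]-s*q[1],p[1]+s*q[0]+c*q[1],q[2]])
E
python3 - <<'E'
from h import *
f=load('top0'); C=lambda x,y,x0,y0:((x+.5)/8-.5+x0,(y+.5)/8-.5+y0)
U=[(232,100,-.07,.09,.062),(610,97,.085,.09,.062),(638,535,.085,-.09,.062),(250,538,-.07,-.09,.062)]
c0=onz(f,450,290,.06); c1=onz(f,195,240,.085)
for e in range(0,360,90):
    r=pose2d([(f,*C(a,b,400,250),(x,y,z)) for a,b,x,y,z in U],(c0[0],c0[1],e))
    if abs(r[3]).max()<3: print('unit',r)
u=pose2d([(f,*C(a,b,400,250),(x,y,z)) for a,b,x,y,z in U],(c0[0],c0[1],-90))
B=[(180,252,.076,.06,.087),(425,105,.076,-.06,.087),(212,435,0,.087,.085)]
for e in (0,60,120):
    print('box',pose2d([(f,*C(a,b,150,205),(x,y,z)) for a,b,x,y,z in B],(c1[0],c1[1],e)))
for a,b in ((105,215),(117,435)): print('handle end',onz(f,*C(a,b,400,250),.035))
E
python3 - <<'E'
from h import *
f=grab('wrist','wr0'); print(f['fovy'],f['cx'],f['cy'],-f['R'].T@f['t'],f['R'].tolist(),robot.get_ee_pos())
E
```

```text
unit (np.float64(0.45951545861797755), np.float64(-0.4510506280629363), np.float64(-78.33117472786346), array([[-0.11, -0.28],
       [-0.04, -0.09],
       [-0.04,  0.26],
       [ 0.19,  0.09]]))
unit (np.float64(0.45951545862877746), np.float64(-0.45105062806143914), np.float64(-78.33117479192641), array([[-0.11, -0.28],
       [-0.04, -0.09],
       [-0.04,  0.26],
       [ 0.19,  0.09]]))
unit (np.float64(0.4595154586366222), np.float64(-0.45105062806581886), np.float64(281.66882516339194), array([[-0.11, -0.28],
       [-0.04, -0.09],
       [-0.04,  0.26],
       [ 0.19,  0.09]]))
unit (np.float64(0.4595154586344289), np.float64(-0.4510506280584478), np.float64(281.6688251574939), array([[-0.11, -0.28],
       [-0.04, -0.09],
       [-0.04,  0.26],
       [ 0.19,  0.09]]))
box (np.float64(0.43292925331600457), np.float64(0.3786225127781073), np.float64(43.67010822227215), array([[-0.55, -0.12],
       [ 0.72, -0.72],
       [-0.16,  0.82]]))
box (np.float64(0.43292925598080734), np.float64(0.3786225120179265), np.float64(43.67011091251254), array([[-0.55, -0.12],
       [ 0.72, -0.72],
       [-0.16,  0.82]]))
box (np.float64(0.432929257529456), np.float64(0.37862251158845583), np.float64(43.6701124778859), array([[-0.55, -0.12],
       [ 0.72, -0.72],
       [-0.16,  0.82]]))
handle end [ 0.48059048 -0.32528184  0.035     ]
handle end [ 0.39169981 -0.34494242  0.035     ]
70.15818418445689 319.9172749658968 238.93470955377686 [0.17121515 0.60479453 0.37360409] [[0.3709062629205729, 0.9286666536501942, -0.002605863474464228], [0.8957398701979433, -0.35701199390350924, 0.26493871205774083], [0.24510942263419544, -0.1006016034026964, -0.9642617322743552]] [0.23211013 0.57992439 0.24751082]
```

```bash
cat > go1.py <<'E'
from h import *
robot.move_to([.42,.37,.25],[180,0,131]); robot.pause(.2); f=grab('wrist','wbox')
robot.move_to([.44,.10,.32],[180,0,100])
best=None
for y in (11.67,-168.33):
    q=robot.ik([.4352,-.3335,.12],[180,0,y]); print(y,q)
E
python3 go1.py; python3 -c "
from h import *; print(robot.get_t(),robot.get_wrist_force())"
```

```text
11.67 [-11.85961063  28.77558048  60.20583069 102.37816339 -27.43074677
  65.06925558 -21.00275535]
-168.33 [ -8.45231258  26.22676065  54.70637662 102.27038457 -23.68466129
  63.88699779 155.8679475 ]
2.575 [-0.33997485 -0.10313323 -0.32573723]
```

View pics/wbox.png

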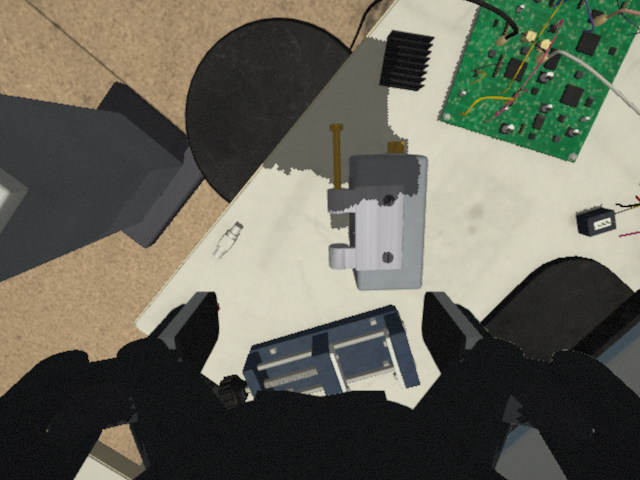

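```bash
python3 - <<'E'
import cv2
b=cv2.imread('pics/wbox.png')[110:300,310:440]
cv2.imwrite('pics/c3.png',cv2.resize(cv2.convertScaleAbs(b,alpha=1.2,beta=30),(390,570),interpolation=cv2.INTER_CUBIC))
E
```

```text
(no output)
```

View pics/c3.png

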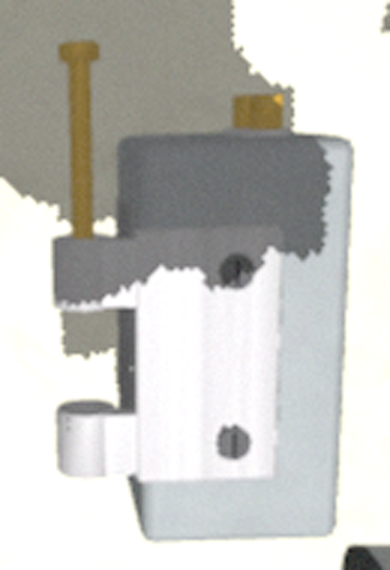

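Crop: pin axis at (79,42) for the tip and (82,237) at the knuckle. Knuckle ends are at rows 238, 305, 412 and 474. The box's rear top corners are at about (350,138) and (335,538).

```bash
python3 - <<'E'
from h import *
f=load('wbox'); C=lambda x,y:(310+(x+.5)/3-.5,110+(y+.5)/3-.5)
P=[(79.5,43,0,.087,.087),(82,238,0,.035,.088),(350,137,.076,.06,.087),(335,538,.076,-.06,.087)]
r=pose2d([(f,*C(a,b),(x,y,z)) for a,b,x,y,z in P],(.433,.379,43)); print(r)
D=lambda q:(proj(f,w(r,q))-[310,110]+.5)*3-.5
for q in [(0,.035,.094),(0,.015,.094),(0,-.015,.094),(0,-.035,.094),(-.009,.025,.085),(-.009,-.025,.085),(.016,.06,.087),(.016,-.06,.087),(0,.087,.085)]: print(q,D(np.array(q)))
E
cat > go2.py <<'E'
from h import *
robot.gripper_to(.034,60)
Y=11.67; d=np.array([-.2023,.9793,0])
robot.move_to([.4352,-.3335,.12],[180,0,Y])
hit=robot.servo_line([.4352,-.3335,.035],rate=.1,stop_force=8); print('hit',hit,robot.get_ee_pos())
if not hit:
    robot.gripper_to(.005,60); print(robot.get_gripper_width(),robot.get_wrist_force())
    p=robot.get_ee_pos(); s=robot.servo_line(p+d*.116,rate=.06,stop_force=15)
    print(s,(robot.get_ee_pos()-p)@d,robot.get_ee_pos(),robot.get_wrist_force(),robot.get_t())
E
python3 go2.py
```

```text
(np.float64(0.43343163272093405), np.float64(0.37852833659066365), np.float64(43.172848835645766), array([[-1.28, -0.27],
       [-0.7 , -0.17],
       [ 1.8 , -0.28],
       [ 0.22,  1.07]]))
(0, 0.035, 0.094) [ 80.88128273 240.20047151]
(0, 0.015, 0.094) [ 82.36495909 311.87362891]
(0, -0.015, 0.094) [ 84.49043715 414.55082189]
(0, -0.035, 0.094) [ 85.84485426 479.97974807]
(-0.009, 0.025, 0.085) [ 48.64333123 272.36971869]
(-0.009, -0.025, 0.085) [ 53.51282523 438.82206986]
(0.016, 0.06, 0.087) [136.1346798  143.73246546]
(0.016, -0.06, 0.087) [138.67628007 547.23317107]
(0, 0.087, 0.085) [75.34627509 42.627309  ]
hit False [ 0.43548041 -0.33392251  0.03558691]
0.008935883805476438 [-0.58676385  1.12947594  5.94073757]
True 0.10836826515877475 [ 0.41338878 -0.227863    0.03583518] [ 0.58345013 -1.55081889 -0.91823113] 7.85
```

```bash
cat > go3.py <<'E'
from h import *
d=np.array([-.2023,.9793,0])
p=robot.get_ee_pos(); s=robot.servo_line(p+d*.006,rate=.02,stop_force=15)
print(s,(robot.get_ee_pos()-p)@d,robot.get_wrist_force()@d)
p=robot.get_ee_pos();robot.servo_line(p-d*.0005,rate=.02); print(robot.get_wrist_force())
robot.gripper_to(.034); p=robot.get_ee_pos()
robot.servo_line(p+[0,0,.09],rate=.15)
# view drawer
u=np.array([.4595,-.4511,0])+ d*.13
robot.move_to([u[0],u[1],.25],[180,0,101.67-180]) if robot.ik([u[0],u[1],.25],[180,0,101.67-180]) is not None else print('noik')
robot.gripper_to(.064)
robot.pause(.2); grab('wrist','wdr'); print(robot.get_t(),robot.get_joint_positions())
E
python3 go3.py
```

```text
True -3.038566947102869e-06 -2.651918571336902
[0.13584756 0.8735769  3.84952132]
11.2083 [ -25.35363755   34.38486133   86.25776082   93.9274831   -34.47775453
   84.64536836 -104.54479367]
```

View pics/wdr.png

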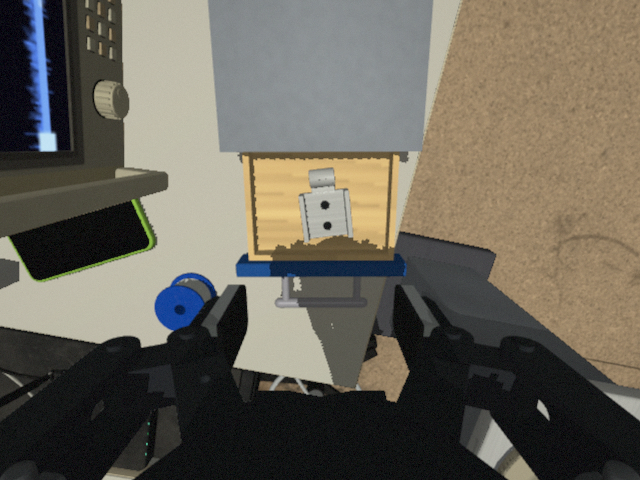

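The drawer is open and the leaf lies inside, at about (326,205), slightly rotated, with its knuckle at (321,178) toward the back. The handle bar is at about (321,302). I'll zoom in.

```bash
python3 - <<'E'
from h import *
b=cv2.imread('pics/wdr.png')[150:310,230:410]
cv2.imwrite('pics/c4.png',cv2.resize(b,None,fx=3.7,fy=3.7,interpolation=cv2.INTER_CUBIC)) 
f=load('wdr'); U=(.4595,-.4511,-78.33)
h=onz(f,321,302,.035); a=np.radians(U[2]); print(h,-(h[:2]-U[:2])@[np.cos(a),np.sin(a)])
print(onz(f,321,209,.028))
E
```

```text
[ 0.4132221  -0.22834222  0.035     ] 0.22751396566020898
[ 0.43389102 -0.32766573  0.028     ]
```

View pics/c4.png

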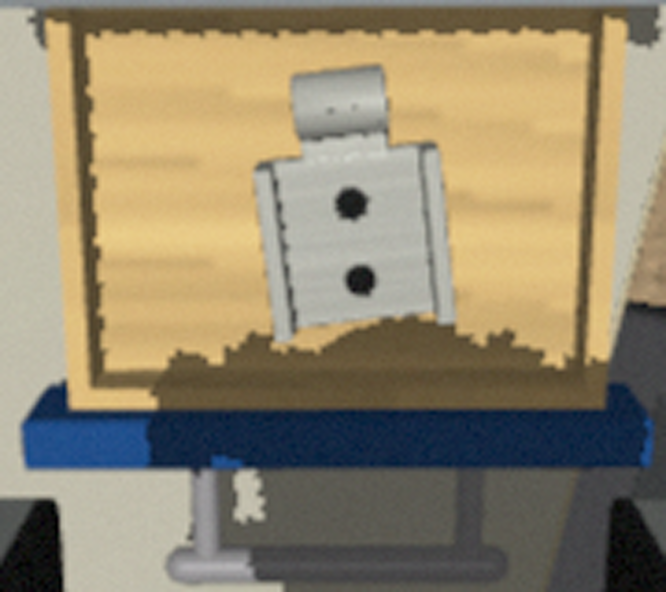

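Crop: flange-top corners are at (255,168), (277,341), (438,143) and (455,322). The knuckle ridge runs from about (293,108) to (385,97), and the leaf is turned about 8°.

```bash
python3 - <<'E'
from h import *
f=load('wdr'); C=lambda x,y:(230+(x+.5)/3.7-.5,150+(y+.5)/3.7-.5)
P=[(255,167,.024,.025,.042),(277,341,-.024,.025,.042),(438,144,.024,-.025,.042),(455,323,-.024,-.025,.042)]
r=pose2d([(f,*C(a,b),(x,y,z)) for a,b,x,y,z in P],(.434,-.3277,-78)); print(r)
D=lambda q:(proj(f,w(r,np.array(q)))-[230,150]+.5)*3.7-.5
for q in [(.038,.0125,.040),(.038,-.0125,.040),(-.0,.025,.042),(.045,0,.037)]: print(q,D(q))
np.save('leaf.npy',r[:3])
g=w(r,np.array([0,0,.1])); print(g, robot.get_joint_positions()[6])
for y in (r[2],r[2]+180): print(y,robot.ik(g,[180,0,y]))
bx=w((.4334,.3785,43.2),np.array([-.042,0,.12]));print(bx)
for y in (43.2,223.2-360): print(y,robot.ik(bx,[180,0,y]))
E
```

```text
(np.float64(0.42824252550812264), np.float64(-0.32428497953728497), np.float64(-71.74294051605716), array([[-0.69,  0.14],
       [-0.46, -0.05],
       [ 0.69,  0.52],
       [ 0.44, -0.61]]))
(0.038, 0.0125, 0.04) [293.08659916 108.24194297]
(0.038, -0.0125, 0.04) [387.62044804  97.27870837]
(-0.0, 0.025, 0.042) [264.09931491 255.7564011 ]
(0.045, 0, 0.037) [337.25154274  75.03019318]
[ 0.42824253 -0.32428498  0.1       ] -104.54479367148008
-71.74294051605716 [-19.81965053  39.40315218  74.52954232 105.36516317 -41.14353112
  68.40705277 -93.44530094]
108.25705948394284 [ 72.90872993  26.19492516 -49.00113423 101.55324625  22.08401361
  62.39088038  34.6071655 ]
[0.40278332 0.34974902 0.12      ]
43.2 [-76.56947372  19.47517907  39.04400108 104.10649694 -13.85884804
  61.25513851 -79.19971789]
-136.8 [  9.73149051  37.08244972 -73.42914501 100.50981121  37.50528346
  71.66351884  59.81248652]
```

```bash
cat > go4.py <<'E'
from h import *
r=np.load('leaf.npy'); g=w(r,np.array([0,0,.12])); o=[180,0,r[2]]
robot.move_to(g,o)
g[2]=.06; robot.servo_line(g,rate=.12)
g[2]=.030; s=robot.servo_line(g,rate=.04,stop_force=5); z=robot.get_ee_pos()[2]; print('contact',s,z,robot.get_wrist_force())
g[2]=z+.004; robot.servo_line(g,rate=.05)
robot.gripper_to(.04,60); print(robot.get_gripper_width(),robot.get_finger_force(),robot.get_wrist_force())
e=robot.get_ee_pos(); np.save('grasp.npy',e); print(e)
g[2]=.16; robot.servo_line(g,rate=.12); print(robot.get_gripper_width(),robot.get_wrist_force(),robot.get_t())
grab('wrist','wg')
E
python3 go4.py
```

```text
contact True 0.03308337596311551 [-1.10191904 -1.06589053  6.42045641]
0.04882851080424973 62.53683686256409 [-1.39663414 -1.48661958  2.08034294]
[ 0.42827082 -0.32441294  0.03716719]
0.048998119965390476 [-0.0766051   0.47834709 -2.11163294] 14.7917
```

```bash
cat > go5.py <<'E'
from h import *
B=(.4334,.3785,43.2)
robot.move_to([.45,-.05,.30],[180,0,-30])
robot.move_to(w(B,np.array([-.080,0,.20])),[180,0,B[2]])
robot.servo_line(w(B,np.array([-.073,0,.0912])),rate=.12)
robot.pause(.3); grab('wrist','wb1')
print(robot.get_ee_pos(),robot.get_orientation(),robot.get_gripper_width(),robot.get_wrist_force(),robot.get_t())
b=cv2.imread('pics/wb1.png')
cv2.imwrite('pics/c5.png',cv2.resize(b,(800,600)))
E
python3 go5.py
```

```text
[0.38027557 0.32866816 0.09150605] [-1.79988079e+02 -3.21252758e-02  4.32013336e+01] 0.04888038094859075 [-0.21396288  0.26091375 -1.47519852] 18.8917
```

View pics/wb1.png

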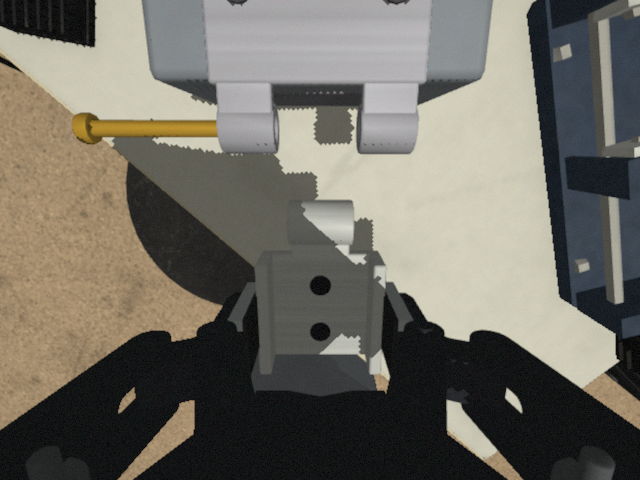

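The leaf is held square to the hinge. Its knuckle spans columns 288–354 and rows 201–244. The fixed knuckles span columns 218–278 and 358–417, rows 110–153. I'll measure those edges to sub-pixel, taking the offset within this one image.

```bash
cat > meas.py <<'E'
from h import *
def edge(I,fixed,lo,hi,axis):
    """strongest colour-gradient position in [lo,hi], averaged over the 'fixed' range; axis=0 rows,1 cols"""
    S=I[lo:hi,fixed[0]:fixed[1]].mean(1) if axis==0 else I[fixed[0]:fixed[1],lo:hi].mean(0)
    g=np.abs(np.diff(S,axis=0)).sum(1); k=g.argmax()
    a=max(k-2,0); ww=g[a:k+3]; return lo+.5+(np.arange(a,a+len(ww))*ww).sum()/ww.sum(), g[k].round()
E
python3 - <<'E'
from meas import *
f=load('wb1'); I=f['color'].astype(float)
for n,a in dict(fixL_front=((230,265),146,162,0),fixR_front=((370,405),146,162,0),leaf_rearL=((293,318),194,208,0),leaf_rearR=((325,350),194,208,0),
  L_in=((125,145),268,288,1),R_in=((125,145),350,366,1),L_out=((138,150),212,224,1),R_out=((125,145),410,424,1),leaf_l=((214,232),282,296,1),leaf_r=((214,232),347,361,1),leaf_frontflangeL=((285,340),250,265,1),leaf_flR=((285,340),376,392,1)).items(): print(n,edge(I,*a))
e=robot.get_ee_pos(); B=(.4334,.3785,43.2); L=(e[0],e[1],43.2)
t=np.linspace(0,2*np.pi,181)
def tan(P,y,z0,x0): return np.array([proj(f,w(P,np.array([x0+.009*np.cos(a),y,z0+.009*np.sin(a)]))) for a in t])
for y in (.025,-.025): c=tan(B,y,.085,0); print('fix pred front',c[c[:,1].argmax()])
for y in (.007,-.007): c=tan(L,y,.085,.038); print('leaf pred rear',c[c[:,1].argmin()])
for P,x0,ys in ((B,0,(.035,.015,-.015,-.035)),(L,.038,(.0125,-.0125))):
  for y in ys: print(y,'top',proj(f,w(P,np.array([x0,y,.094]))).round(1),'mid',proj(f,w(P,np.array([x0,y,.085]))).round(1))
E
```

```text
fixL_front (np.float64(151.53946124763706), np.float64(44.0))
fixR_front (np.float64(153.5102082482646), np.float64(200.0))
leaf_rearL (np.float64(201.74301242236024), np.float64(28.0))
leaf_rearR (np.float64(199.5917276308385), np.float64(166.0))
L_in (np.float64(278.4137837101607), np.float64(168.0))
R_in (np.float64(355.6773854069224), np.float64(177.0))
L_out (np.float64(218.96332404828226), np.float64(54.0))
R_out (np.float64(417.01050514081356), np.float64(39.0))
leaf_l (np.float64(286.3838526912181), np.float64(10.0))
leaf_r (np.float64(353.2331091409355), np.float64(77.0))
leaf_frontflangeL (np.float64(257.44433109880504), np.float64(69.0))
leaf_flR (np.float64(382.54428734795715), np.float64(59.0))
fix pred front [250.99829901 156.01803197]
fix pred front [383.55855334 156.13096925]
leaf pred rear [299.52676096 200.04593607]
leaf pred rear [334.99162619 200.07629311]
0.035 top [215.8 130. ] mid [222.9 131. ]
0.015 top [273.7 130.1] mid [276.8 131.1]
-0.015 top [360.4 130.1] mid [357.7 131.2]
-0.035 top [418.3 130.2] mid [411.6 131.2]
0.0125 top [283.5 228.1] mid [285.9 222.8]
-0.0125 top [350.6 228.1] mid [348.7 222.8]
```

```bash
python3 - <<'E'
from meas import *
f=load('wb1'); I=f['color'].astype(float)
for c in ((95,110),(120,140),(150,170),(185,205)):
    print('pin',c,edge(I,c,112,127,0),edge(I,c,128,142,0))
for c in ((222,234),(236,250),(250,264),(362,374),(376,390),(396,410)): print('front',c,edge(I,c,148,160,0))
print('ridge',[edge(I,c,78,86,0) for c in((225,268),(365,412))])
for y in (.08,.07,.06,.045): print(proj(f,w((.4334,.3785,43.2),np.array([0,y,.085]))).round(1))
B=(.4334,.3785,43.2)
s=robot.servo_line(w(B,np.array([-.056,.0011,.0912])),rate=.05,stop_force=5); robot.pause(.3)
f=grab('wrist','wb2'); print(s,robot.get_ee_pos(),robot.get_wrist_force())
I=f['color'].astype(float)
np.set_printoptions(linewidth=250)
G=I.sum(2)/3
print('row through leaf knuckle, cols 262..375');
for r0,r1 in ((172,186),(150,162)):
  print(r0,list(G[r0:r1,256:380].mean(0).astype(int)))
E
```

```text
pin (95, 110) (np.float64(119.25629453681711), np.float64(102.0)) (np.float64(136.38184348901947), np.float64(97.0))
pin (120, 140) (np.float64(119.54525829983623), np.float64(158.0)) (np.float64(136.03497363796134), np.float64(47.0))
pin (150, 170) (np.float64(119.60775988286969), np.float64(142.0)) (np.float64(136.6613070539419), np.float64(163.0))
pin (185, 205) (np.float64(119.78593421973407), np.float64(158.0)) (np.float64(136.55623995715052), np.float64(210.0))
front (222, 234) (np.float64(151.93945469125902), np.float64(43.0))
front (236, 250) (np.float64(151.69429494079657), np.float64(45.0))
front (250, 264) (np.float64(151.36906211936662), np.float64(43.0))
front (362, 374) (np.float64(153.50619047619048), np.float64(201.0))
front (376, 390) (np.float64(153.52489459947802), np.float64(204.0))
front (396, 410) (np.float64(153.47730615675562), np.float64(191.0))
ridge [(np.float64(82.32706002034588), np.float64(54.0)), (np.float64(82.34143258426967), np.float64(61.0))]
[101.7 130.9]
[128.6 131. ]
[155.6 131. ]
[196. 131.]
False [0.39172534 0.34090313 0.09122434] [-0.57865238 
[... 3002 characters left out ...]
), np.int64(90), np.int64(90), np.int64(91), np.int64(89), np.int64(90), np.int64(90), np.int64(89), np.int64(90), np.int64(90), np.int64(89), np.int64(89), np.int64(90), np.int64(90), np.int64(90), np.int64(91), np.int64(91), np.int64(91), np.int64(91), np.int64(92), np.int64(112), np.int64(139), np.int64(154), np.int64(168), np.int64(185), np.int64(196), np.int64(198), np.int64(179), np.int64(138), np.int64(102), np.int64(82), np.int64(84), np.int64(82), np.int64(112), np.int64(146), np.int64(176), np.int64(188), np.int64(188), np.int64(188), np.int64(188), np.int64(188), np.int64(188), np.int64(187), np.int64(188), np.int64(187), np.int64(187), np.int64(188), np.int64(188), np.int64(187)]
```

```bash
python3 - <<'E'
from meas import *
B=(.4334,.3785,43.2)
s=robot.servo_line(w(B,np.array([-.0371,.0011,.0912])),rate=.03,stop_force=3.5); robot.pause(.4)
f=grab('wrist','wb3'); print(s,robot.get_ee_pos(),robot.get_orientation(),robot.get_wrist_force(),robot.get_torque(),robot.get_t())
b=cv2.imread('pics/wb3.png')[70:220,210:430]
b=cv2.convertScaleAbs(b,alpha=1.0)
cv2.imwrite('pics/c6.png',cv2.resize(b,None,fx=3.6,fy=3.6,interpolation=cv2.INTER_CUBIC))
E
```

```text
False [0.40559208 0.35391452 0.09125202] [-1.79998113e+02 -6.20408753e-03  4.32044592e+01] [-0.61255114 -0.50726761 -1.60586522] [-0.02092402  0.04250868  0.02110529] 20.9667
```

View pics/c6.png

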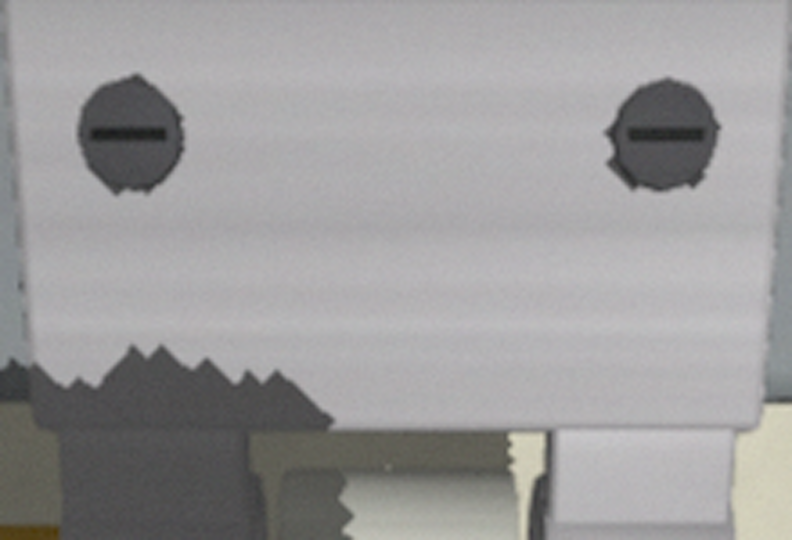

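The leaf knuckle sits in the gap, columns 278–520 with its centre at about 399. The fixed knuckles and screws centre at about 398.5, so it is centred sideways with clear gaps both sides. I'll check the fore-aft and height alignment numerically.

```bash
python3 - <<'E'
from meas import *
f=load('wb3'); I=f['color'].astype(float)
e=robot.get_ee_pos(); L=(e[0],e[1],43.2); t=np.linspace(0,2*np.pi,361)
def tan(y,dx=0): return np.array([proj(f,w(L,np.array([.038+dx+.009*np.cos(a),y,.085+.009*np.sin(a)]))) for a in t])
print('pred rear',tan(0)[:,1].min(),'pred fixed front if coaxial',tan(-.025)[:,1].max(),'+1mm',tan(-.025,.001)[:,1].max())
for c in ((372,384),(386,398),(400,408)): print('R front',edge(I,c,232,262,0))
for c in ((232,244),(246,258)): print('L front',edge(I,c,232,262,0))
for c in ((312,326),(328,342)): print('rear',edge(I,c,192,208,0))
pr=lambda x,y,z:proj(f,w(L,np.array([x,y,z])))
print('pin pred',pr(.038,.07,.085),pr(.038,.05,.085))
for c in ((140,160),(165,185),(190,205)): print('pin',c,edge(I,c,206,222,0),edge(I,c,223,240,0))
E
```

```text
pred rear 199.91910438113703 pred fixed front if coaxial 245.4627808976053 +1mm 243.0407721993271
R front (np.float64(245.1834577114428), np.float64(107.0))
R front (np.float64(244.93860823017732), np.float64(96.0))
R front (np.float64(244.90334855403347), np.float64(97.0))
L front (np.float64(244.97550776583034), np.float64(30.0))
L front (np.float64(245.25882352941176), np.float64(29.0))
rear (np.float64(202.0557522123894), np.float64(39.0))
rear (np.float64(201.97055251973285), np.float64(31.0))
pin pred [140.85871257 222.60375268] [191.24864654 222.64240297]
pin (140, 160) (np.float64(215.4185218165628), np.float64(58.0)) (np.float64(229.89041994750656), np.float64(33.0))
pin (165, 185) (np.float64(215.4518486672399), np.float64(58.0)) (np.float64(229.99958088851633), np.float64(54.0))
pin (190, 205) (np.float64(215.42216280451575), np.float64(60.0)) (np.float64(229.93803879310346), np.float64(54.0))
```

```bash
python3 - <<'E'
from meas import *
a,b,c=[cv2.cvtColor(load(n)['color'],cv2.COLOR_RGB2GRAY) for n in('wb1','wb2','wb3')]
for n,i in zip('123',(a,b,c)):
    for (r,k) in ((285,320),(331,320)):
        p=i[r-14:r+14,k-14:k+14].astype(float); m=p<32; ys,xs=np.nonzero(m); print(n,ys.mean()+r-14,xs.mean()+k-14,m.sum())
for r in range(194,212): print(r,a[r,325:350].mean().round(),c[r,312:342].mean().round(),b[r,312:342].mean().round())
E
```

```text
1 285.064406779661 319.89830508474574 295
1 331.36501901140684 319.8631178707224 263
2 285.1380471380471 319.97643097643095 297
2 331.39772727272725 319.90909090909093 264
3 285.1164383561644 319.9691780821918 292
3 331.31558935361215 319.893536121673 263
194 204.0 94.0 178.0
195 204.0 94.0 175.0
196 204.0 94.0 178.0
197 204.0 94.0 181.0
198 204.0 94.0 185.0
199 172.0 92.0 159.0
200 115.0 88.0 111.0
201 92.0 92.0 92.0
202 103.0 104.0 102.0
203 114.0 115.0 114.0
204 124.0 125.0 124.0
205 131.0 132.0 131.0
206 136.0 137.0 136.0
207 140.0 142.0 141.0
208 146.0 148.0 146.0
209 151.0 153.0 151.0
210 156.0 158.0 156.0
211 160.0 161.0 159.0
```

The leaf hasn't slipped, the axes agree to about 0.3 mm, and there's no contact force on the box. Handing in.

```bash
python3 -c "
from cell import robot
print(robot.get_wrist_force(),robot.get_gripper_width(),robot.get_t()); print(robot.sign_off())"
```

```text
[-0.61255114 -0.50726761 -1.60586522] 0.04919742430361954 20.9667
the job is handed in; nothing more can be done
None
```

I handed the job in at 21 s: the drawer is open to its stop (measured pull 108.4 mm of 109.6 mm), and the gripper is still holding the leaf with its knuckle between the fixed ones. The holes line up to about 0.3 mm by camera, and the wrist force shows no pressing on the box.

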